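# Fill the test-tile shelf and hold the kiln lid open at the loading mark

### The job

With the kiln still shut, lay the three loose glaze tiles from the ware board on the kiln shelf (set down, not dropped, glaze up) as a second row on the robot's side of the first, each squarely in line with the tile of its own colour, a finger's width (10 to 30 mm) between the rows and none overhanging. Then lift the kiln lid by its wooden handle until its black pin is at the red clip on the slotted quadrant, and finish while still holding it there by the handle, so that I can slide the shelf in; the lid falls shut if let go. Leave the red clip, first row, shelf, dish, glaze jar and loop tool where they are.

Things in the scene. Friction and masses are not known exactly. Their poses are not given: they have to be found in the camera images.
- kiln_lid (a joint): lid of the clamshell kiln (stainless shell, 330 mm wide, 260 mm deep, 74 mm tall, 0.7 to 1.3 kg): 0 = shut, grows as the front edge swings up, stop at 1.3 rad. The hinge is free: let go, the lid falls shut. Shut, the lid's top is 172 mm above the bench.
- lid_hinge (a point): point on the lid's hinge axis, middle of the kiln's back edge, 97 mm above the bench. Its x axis (turns with the lid) points from the front of the lid to the hinge, y along the hinge axis; the lid opens by turning about +y.
- kiln_handle: the lid's handle: level round wooden grip, 14 mm thick, 106 mm long, turning easily on its own axis between two 10 mm steel posts; origin in the middle of its axis, 48 mm in front of the lid's front face, y along it. From lid_hinge, in that point's axes, it lies at x = -323, z = +52 mm. Shut, it is 149 mm above the bench, 23 mm below the lid's top, with free space below.
- lid_pin (a point): black pin (13 mm head) on the right side of the lid, that runs in the slot of the aluminium quadrant, 200 mm from the hinge axis.
- mark_tab (a point): middle of the red clip (18 mm wide along the slot) pushed over the quadrant, 200 mm from the hinge axis, on the path of lid_pin; lid_pin coincides with it when kiln_lid = asin(height of this point over lid_hinge / 200 mm), 0.30 to 0.56 rad. Differs from run to run; only a marker, it does not stop the lid.
- kiln: base of the kiln, 330 mm wide (y), 260 mm deep (x), fixed, grey controller box on its left side; origin at the centre of its underside on the bench, front and handle face -x.
- kiln_shelf: flat buff kiln shelf with a whitish wash, 150 mm (x) by 220 mm (y) by 12 mm thick, 0.8 kg, loose on the bench; origin at the centre of its underside; -x points to the robot's side, the rows run along y.
- ware_board: plywood board, 300 mm (x) by 85 mm (y) by 12 mm, fixed, carrying the three loose tiles; origin at the centre of its underside.
- tile_blue: loose blue-glazed test tile, 40 x 40 x 8 mm, about 28 g, lying glaze up on the ware board; origin at the centre of its underside, x and y along its edges, z up.
- tile_green: loose green-glazed test tile, 40 x 40 x 8 mm, about 28 g, lying glaze up on the ware board; origin at the centre of its underside, x and y along its edges, z up.
- tile_amber: loose amber-glazed test tile, 40 x 40 x 8 mm, about 28 g, lying glaze up on the ware board; origin at the centre of its underside, x and y along its edges, z up.
- back_blue: blue-glazed tile of the same size in the first row, already on the far (+x) half of the kiln shelf (row centres 30 mm beyond the shelf's middle, 70 mm apart), square to it; origin and axes as for the loose ones, x parallel to the shelf's.
- back_green: green-glazed tile of the same size in the first row, already on the far (+x) half of the kiln shelf (row centres 30 mm beyond the shelf's middle, 70 mm apart), square to it; origin and axes as for the loose ones, x parallel to the shelf's.
- back_amber: amber-glazed tile of the same size in the first row, already on the far (+x) half of the kiln shelf (row centres 30 mm beyond the shelf's middle, 70 mm apart), square to it; origin and axes as for the loose ones, x parallel to the shelf's.
- banding_wheel: blue turntable, 180 mm across, 50 mm high, fixed; origin at the centre of its underside.
- lidded_dish: terracotta dish with a white lid, 152 mm across, 75 mm high, on the blue turntable; origin at the centre of its underside. To be left alone.
- glaze_jar: amber glaze jar, 64 mm across, 85 mm high; origin at the centre of its underside. To be left alone.
- loop_tool: loop trimming tool, 152 mm long, 11 mm thick, lying on the bench just beyond the far edge of the shelf; origin at its middle on the bench, loop to +x. To be left alone.

How it is judged:
By the outcome, as a careful person would: the job done as asked, in the order asked, and still so for the second after the job is handed in, while the arm keeps its last pose, push and grip.
It also fails if it takes over 69 s, if anything falls off the work surface, if the arm or the gripper's body presses on something with over 40 N, if the wrist force passes 120 N, or if a joint passes its speed limit or range.

### The arm

A 6-joint arm with a two-finger parallel gripper is mounted at the origin on the work surface. World frame = base frame: x ahead of the robot, y to its left, z up, the work surface at z = 0. Lengths are in m, angles in rad, forces in N, time in s.
With the tool pointing down it reaches from about 0.35 to 0.725 m from the base axis. Payload 4.3 kg.
Tool frame: the origin (TCP) lies midway between the tips of the shut fingers; the grasp point (between the pads) lies 19 mm behind it; z points along the fingers, y is the direction in which the jaws open and shut (so a half turn about z gives the same grasp; the last joint's range is limited). The gripper opens to 85 mm and grips with 20 to 120 N. Pads are 22 mm wide; open, the fingers measure 114 mm over their backs; the gripper's body (76 mm by 85 mm) begins 54 mm behind the grasp point. The pads swing forward as they close: fully open they stand 13 mm farther back than shut.
Start: joints at [-1.213, 0.377, 0.081, 1.274, 0, 1.46], TCP at [0.259, -0.513, 0.231] pointing down, gripper open.
Joint ranges: [-2.72, 2.72], [-0.84, 1.66], [-1.02, 1.22], [-1.77, 2.12], [-1.37, 1.28], [-3.14, 3.14]. Speed limits (rad/s): [2.57, 2.57, 3.14, 3.14, 3.14, 3.14].

### API

Orientations are given as a unit quaternion [x, y, z, w].
In Python, from workcell import sense, read_camera, camera_info, close_job, recognise, trace gives the robot as it stands.
- The arm moves only by the tool play_rows, never from a script. Its argument "increments" is a list of rows, each a list of 4 numbers: the shift along the tool's x, y, z in mm, then the turn about the tool's z in degrees. A call has 1 to 5 rows; each row is the pose to reach, as a shift and turn from the pose commanded when the call began, along the tool's axes at that moment; what a row does not reach only later rows make up. A row lasts 1/10 s, in which the tool goes at most 50 mm and 8.59 degrees, less where a joint would pass 70% of its speed; a pose out of reach is approached as far as the arm can. A call with a gripper value outside its range is refused whole. "gripper" is the opening, from 0 (shut) to 1 (fully open), set as the call begins (left out, the last holds). The fingers move at their own pace and stop on an object; the grip force is fixed at half the most. Time passes only in rows, so rows that repeat a pose let the fingers close. It gives the time, the measured TCP pose, the force and the opening at its end, in the units of the state.
- sense(): the state, without advancing time (a new reading comes with each control period).
- read_camera(name): name is "side" or "top"; returns (picture, depth): 480x640x3 uint8, blue, green, red; 480x640 float32, m along the optical axis (not along the pixel's ray), 0 where there is no reading.
- camera_info(name): a dict with "K" (3x3 intrinsics, pixels), "k1" (the pictures are not rectified: a ray, as slopes to the right and down, at radius r is drawn at 1 + k1 r^2 times it, then the intrinsics apply), "world_from_camera" (4x4, takes a point from camera to world coordinates). Camera axes: x right, y down, z forward; pixel columns grow to the right and rows downward; lengths in m; the calibration is good to about 2 mm. A picture is of the moment at which its call begins. camera_info takes no time and is no camera call.
- close_job(): hands the job in, once; it reports no verdict.
Trained networks look in the newest picture that a camera, given by its name, has taken for a name from the list of things; names that differ only in an ending like _2 or _b are one class to them, and where a whole thing is asked for, a point or a joint stands for the part that bears it (a point fixed in the world has none). Each returns a list of dicts, best first, with "confidence" (0 to 1); they miss things now and then, are a little off and sometimes report something else, mostly with a low value. They report only what shows in the picture. A call takes as long as a camera call.
- recognise(camera, label): "xyz" ([x, y, z] in m, in world coordinates, good to about 4 mm: the middle of the surface that is visible of it).
- trace(camera, label): "pixels" (480x640 bool, what is visible of it).
The state is a dict: "time": time; "joint_pos": joint angles; "qd": joint speeds; "joint_torque": joint torques, N m; "tool_pos": TCP position; "eef_rot": TCP orientation; "force": force on the tool from outside, world axes, zero at the start; "ft_torque": the same for the moment, N m; "grip_width": finger opening in m.
Only numpy, scipy, OpenCV 4.12 (cv2) and the standard library are available. Lean on these libraries where they do the work, as an engineer would, in place of code of your own. Each camera call takes 0.05 s, during which the arm holds its last target. There are 200 camera calls.

## Working session

There is one attempt and no reset: what is moved stays moved. The work goes in short steps, Python scripts to look and compute and a tool call to move; the robot and the scene stay as the last step left them, time stands still between calls to the robot, and variables do not carry over. Pictures are saved under pics/ and viewed, about 8 in all and at most 12, crops included, and the job is handed in when it is done.

Besides the shell and the picture viewer there is one more tool, called as name(argument=value, ...) on one line, values as JSON. play_rows: Moves the arm, as the interface text tells. Its arguments: {"type":"object","properties":{"increments":{"type":"array"},"gripper":{"type":"number"}},"required":["increments"]}

```bash
ls; mkdir -p pics
python3 - <<'E'
from workcell import *
import cv2,numpy as np
s=sense();print({k:np.round(v,3).tolist() for k,v in s.items()})
a,d=read_camera("top");cv2.imwrite("pics/top0.png",a);np.save("top_d.npy",d)
a,d=read_camera("side");cv2.imwrite("pics/side0.png",a);np.save("side_d.npy",d)
for n in("top","side"):
  c=camera_info(n);print(n,np.round(c["K"],1).tolist(),c["k1"],np.round(c["world_from_camera"],4).tolist())
E
```

```text
pics
{'time': 0.0, 'joint_pos': [-1.213, 0.378, 0.08, 1.274, 0.0, 1.461], 'qd': [0.001, -0.001, -0.001, 0.0, 0.002, -0.001], 'joint_torque': [0.003, -46.361, 26.987, 0.021, -0.0, 0.0], 'tool_pos': [0.259, -0.513, 0.23], 'eef_rot': [0.973, 0.232, -0.0, -0.001], 'force': [-0.252, 0.098, -0.421], 'ft_torque': [-0.019, 0.004, -0.01], 'grip_width': 0.085}
top [[612.9, 0.0, 321.8], [0.0, 612.9, 237.8], [0.0, 0.0, 1.0]] -0.022595927489316537 [[-0.0079, -0.9887, 0.1496, 0.3843], [-0.9999, 0.006, -0.0136, 0.0388], [0.0126, -0.1497, -0.9887, 1.4107], [0.0, 0.0, 0.0, 1.0]]
side [[481.0, 0.0, 308.0], [0.0, 481.0, 241.3], [0.0, 0.0, 1.0]] -0.0835431952248414 [[-0.949, -0.2064, 0.2385, 0.3085], [-0.3151, 0.5898, -0.7435, 0.9667], [0.0128, -0.7807, -0.6247, 0.896], [0.0, 0.0, 0.0, 1.0]]
```

View pics/top0.png

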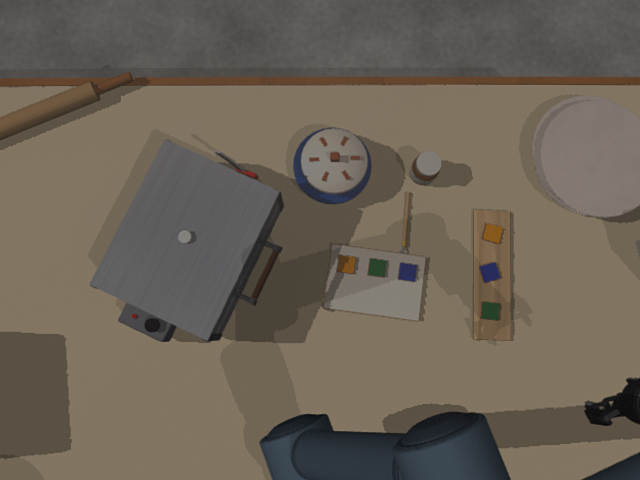

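View pics/side0.png

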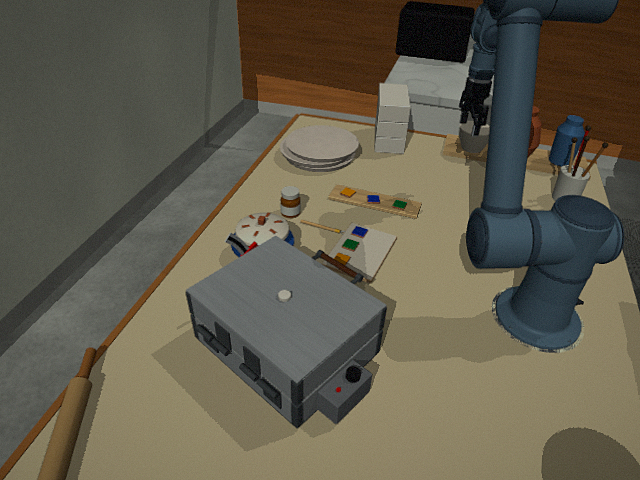

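Top view: loose amber, blue and green tiles at (493,233), (490,272) and (490,311). First-row amber, green and blue are at (347,265), (377,268) and (408,272). The handle is at (265,272) and the red clip near (247,173). The side view agrees.

```bash
cat > h.py <<'E'
from workcell import *
import cv2,numpy as np
def rays(n,uv):
    c=camera_info(n);K=np.array(c["K"]);T=np.array(c["world_from_camera"])
    p=(np.atleast_2d(uv)-[K[0,2],K[1,2]])/[K[0,0],K[1,1]]
    q=p.copy()
    for _ in range(20): q=p/(1+c["k1"]*(q**2).sum(1,keepdims=True))
    return T, np.c_[q,np.ones(len(q))]
def onz(n,uv,z):
    T,r=rays(n,uv);d=r@T[:3,:3].T;o=T[:3,3]
    return o+d*((z-o[2])/d[:,2])[:,None]
def pts(n,uv,depth):
    T,r=rays(n,uv);uv=np.round(np.atleast_2d(uv)).astype(int)
    return (r*depth[uv[:,1],uv[:,0]][:,None])@T[:3,:3].T+T[:3,3]
def square(n,m,z):
    "centre, long side, short side, yaw (mod 90) of a mask on the plane z"
    v,u=np.nonzero(m);P=onz(n,np.c_[u,v],z)[:,:2]*1000
    (c,(a,b),t)=cv2.minAreaRect(P.astype(np.float32))
    return P.mean(0),c,(a,b),t
E
python3 - <<'E'
from h import *
np.set_printoptions(precision=4,suppress=True)
for n in("top","side"):
  a,d=read_camera(n);np.save(n+"_d.npy",d);cv2.imwrite(f"/tmp/{n}.png",a)
  for l in["tile_blue","tile_green","tile_amber"]:
    ms=trace(n,l)
    for m in ms[:3]:
      m0=m["pixels"]
      if m0.sum()<20: continue
      # height from depth
      v,u=np.nonzero(m0);z=np.median(pts(n,np.c_[u,v],d)[:,2])
      mean,c,s,t=square(n,m0,.020);print(n,l,round(m["confidence"],2),m0.sum(),"z",z,mean,np.array(c),np.array(s),round(t,1))
  for l in["kiln_shelf","ware_board"]:
    for m in trace(n,l)[:1]:
      mean,c,s,t=square(n,m["pixels"],.012);print(n,l,round(m["confidence"],2),mean,np.array(c),s,t)
  for l in["kiln_handle","lid_pin","mark_tab","kiln_lid","kiln","loop_tool"]:
    for m in recognise(n,l)[:2]: print(n,l,m["confidence"],np.array(m["xyz"]))
    ms=trace(n,l)
    if ms: np.save(f"m_{n}_{l}.npy",ms[0]["pixels"]);print("   px",ms[0]["pixels"].sum())
E
```

```text
top tile_blue 0.65 271 z 0.021087724788001916 [ 514.3309 -363.0122] [ 513.8898 -362.9023] [39.4784 39.1584] 17.8
top tile_green 0.83 327 z 0.020676308367010288 [ 425.6855 -358.5734] [ 426.4555 -358.218 ] [41.0264 40.8743] 87.2
top tile_green 0.32 302 z 0.02100258927806342 [ 513.6615 -362.7821] [ 513.7811 -362.737 ] [39.3099 40.5078] 15.3
top tile_amber 0.6 248 z 0.01013840741446359 [ 634.7884 -173.9617] [ 635.6776 -173.9135] [ 10.6382 132.2363] 84.4
top kiln_shelf 0.89 [487.8678 -98.8463] [494.6552 -99.6678] (221.05918884277344, 150.10232543945312) 81.82882690429688
top ware_board 0.8 [ 506.8256 -370.9361] [ 510.564 -370.731] (86.57791900634766, 300.50872802734375) 87.40140533447266
top kiln_handle 0.77 [0.4996 0.1395 0.1576]
   px 321
top lid_pin 0.83 [0.5632 0.2899 0.1741]
top lid_pin 0.4 [ 0.5116 -0.3624  0.019 ]
   px 22647
top mark_tab 0.65 [0.7054 0.1669 0.1718]
   px 45
top kiln_lid 0.59 [0.5631 0.2938 0.1702]
top kiln_lid 0.51 [ 0.4967 -0.3729  0.0156]
   px 23004
top kiln 0.94 [0.5549 0.2954 0.1756]
top kiln 0.41 [ 0.7491 -0.0082  0.1006]
   px 24816
top loop_tool 0.5 [ 0.63
[... 379 characters left out ...]
amber 0.6 107 z 0.019217582450792525 [ 602.4307 -368.6772] [ 603.5464 -369.0747] [51.0453 45.6806] 76.8
side kiln_shelf 0.59 [478.8704 -92.9637] [490.8121 -94.2708] (233.53125, 152.42306518554688) 82.36761474609375
side ware_board 0.78 [ 500.0027 -360.0787] [ 510.4081 -366.6902] (110.11943817138672, 303.885498046875) 85.73018646240234
side kiln_handle 0.7 [0.4994 0.1396 0.1521]
   px 229
side lid_pin 0.67 [0.55   0.3379 0.1728]
   px 19472
side mark_tab 0.63 [0.7065 0.1735 0.1773]
   px 50
side kiln_lid 0.65 [0.5539 0.3408 0.1732]
   px 19552
side kiln 0.59 [0.5356 0.3623 0.1722]
   px 24917
side loop_tool 0.47 [ 0.6321 -0.1757  0.0063]
side loop_tool 0.19 [ 0.7392 -0.2004  0.0613]
   px 150
```

Run:
```python
from h import *
np.set_printoptions(precision=2,suppress=True)
boxes={"top":(320,200,520,340),"side":(320,180,430,270)}
for n in("top","side"):
  a=cv2.imread(f"/tmp/{n}.png");d=np.load(n+"_d.npy")
  hsv=cv2.cvtColor(a,cv2.COLOR_BGR2HSV).astype(int);H,S,V=hsv[...,0],hsv[...,1],hsv[...,2]
  x0,y0,x1,y1=boxes[n];box=np.zeros(H.shape,bool);box[y0:y1,x0:x1]=1
  for l,r in dict(blue=(105,130,120),green=(45,95,90),amber=(10,24,190)).items():
    m=(H>=r[0])&(H<=r[1])&(S>r[2])&box
    k,lab,st,ce=cv2.connectedComponentsWithStats(m.astype(np.uint8),connectivity=4)
    for i in range(1,k):
      if st[i,4]<60: continue
      mm=lab==i;v,u=np.nonzero(mm);z=np.median(pts(n,np.c_[u,v],d)[:,2])*1000
      mean,c,s,t=square(n,mm,.020);print(n,l,st[i,4],ce[i],"z",z,mean,np.array(c),np.array(s),round(t,1))
  # lid top
  v,u=np.nonzero(d>0);P=pts(n,np.c_[u,v],d)*1000
  k=(abs(P[:,2]-172)<5)&(P[:,1]>100)&(P[:,0]<800)&(P[:,0]>350)&(P[:,1]<600)
  im=np.zeros(d.shape,np.uint8);im[v[k],u[k]]=1
  kk,lab,st,ce=cv2.connectedComponentsWithStats(im);i=1+st[1:,4].argmax()
  mean,c,s,t=square(n,cv2.morphologyEx((lab==i).astype(np.uint8),cv2.MORPH_OPEN,np.ones((7,7))),.172)
  print(n,"lid",mean,np.array(c),s,t, st[i,4])
  # handle
  m=np.load(f"m_{n}_kiln_handle.npy");v,u=np.nonzero(m);Q=pts(n,np.c_[u,v],d)*1000;Q=Q[abs(Q[:,2]-150)<15]
  print(n,"handle",Q.mean(0),len(Q),cv2.minAreaRect(Q[:,:2].astype(np.float32)))
  # red
  m=((H<6)|(H>174))&(S>150)&(V>60)
  kk,lab,st,ce=cv2.connectedComponentsWithStats(m.astype(np.uint8))
  for i in range(1,kk):
    if st[i,4]>15:
      v,u=np.nonzero(lab==i);Q=pts(n,np.c_[u,v],d)*1000;print(n,"red",st[i],ce[i],np.median(Q,0),Q.min(0),Q.max(0))
t=cv2.imread("/tmp/top.png")[120:340,190:300];s=cv2.imread("/tmp/side.png")[215:305,215:375]
c=np.full((600,800,3),0,np.uint8);q=cv2.resize(t,None,fx=2.7,fy=2.7,interpolation=3)[:600];c[:q.shape[0],:q.shape[1]]=q
q=cv2.resize(s,None,fx=3.0,fy=3.0,interpolation=3);c[:q.shape[0],310:310+q.shape[1]]=q
cv2.imwrite("pics/crop1.png",c)
```

```text
top blue 246 [489.5 272. ] z 21.241065200502508 [ 513.32 -363.51] [ 513.33 -363.49] [34.99 36.15] 15.8
top blue 224 [407.39 271.99] z 21.389671974341717 [ 514.71 -175.08] [ 514.91 -175.24] [34.77 33.98] 80.1
top green 217 [376.91 267.4 ] z 21.297794999986852 [ 525.71 -105.66] [ 525.67 -105.77] [35.07 34.41] 81.4
top green 264 [489.8  310.57] z 20.991777966794857 [ 425.63 -359.98] [ 425.84 -360.1 ] [37.21 36.65] 84.3
top amber 243 [492.33 233.  ] z 20.832583329392307 [ 603.6  -374.51] [ 603.78 -374.4 ] [36.78 35.83] 73.2
top lid [572.26 298.87] [575.06 299.85] (259.2874450683594, 333.3092041015625) 65.12648010253906 19439
top handle [497.22 140.64 155.84] 320 ((499.6573181152344, 140.16986083984375), (14.021892547607422, 105.57733917236328), 64.27449035644531)
top red [236 169  20   8  54] [247.52 173.02] [706.01 172.08 178.22] [384.27  38.85 167.38] [ 718.13  199.13 1410.72]
side blue 76 [373.   198.18] z 20.412011543340213 [ 512.33 -363.17] [ 512.82 -364.26] [37.09 35.79] 19.7
side blue 96 [359.25 230.94] z 19.87255822680467 [ 513.39 -174.25] [ 513.45 -174.49] [37.82 37.22] 79.6
sid
[... 444 characters left out ...]
6.22 299.45] (269.0104675292969, 348.2250061035156) 64.73281860351562 14755
side handle [500.05 141.26 153.02] 218 ((500.0520935058594, 139.5384979248047), (16.47962188720703, 103.94554138183594), 64.90737915039062)
side red [584 131   5   6  17] [586.   133.12] [-119.32 -658.34  234.6 ] [ -609.41 -2484.46  -497.8 ] [-113.86 -650.73  243.11]
side red [577 140   7  19  28] [580.21 148.36] [-116.42 -649.13  181.46] [-119.02 -658.22  147.29] [ -94.15 -558.9   244.02]
side red [244 242  14  12  50] [251.28 246.52] [704.09 170.48 174.75] [695.39  61.    83.43] [759.55 191.35 182.41]
side red [336 387   5   5  22] [337.91 389.09] [416.39 423.66  86.5 ] [411.73 415.09  81.41] [420.45 429.7   89.2 ]
```

View pics/crop1.png

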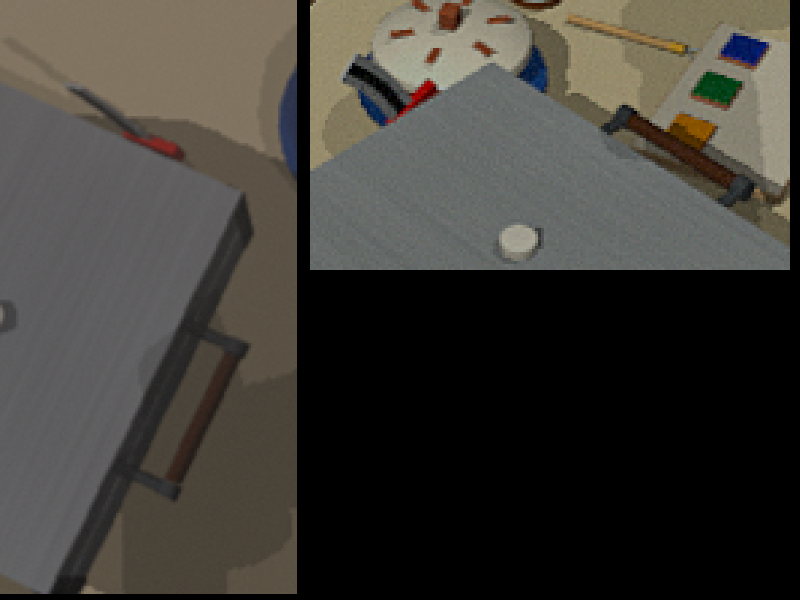

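The crop shows the wooden grip between its two posts, and the red clip past the lid's right edge at about (150,145) in the crop.

Run:
```python
from h import *
np.set_printoptions(precision=1,suppress=True)
a=cv2.imread("/tmp/top.png");d=np.load("top_d.npy")
hsv=cv2.cvtColor(a,cv2.COLOR_BGR2HSV).astype(int);print("amber hsv",hsv[265,347],hsv[233,493],"shelf",hsv[295,380])
# saturation mask on shelf & board
m=(hsv[...,1]>140);m[:, :338]=0;m[:,425:]=0;m[:255]=0;m[:285]=m[:285];m[285:]=0
k,lab,st,ce=cv2.connectedComponentsWithStats(m.astype(np.uint8),connectivity=4)
C=[]
for i in range(1,k):
  if st[i,4]>100:
    mean,c,s,t=square("top",lab==i,.02);print(st[i,4],mean,np.array(c),np.array(s),t);C.append(mean)
C=np.array(C);C=C[C[:,1].argsort()]
if len(C)==3: v=C[2]-C[0];print("row dir",np.degrees(np.arctan2(v[1],v[0])),np.linalg.norm(v))
# clip
xk=np.array([np.cos(np.radians(64.9)),np.sin(np.radians(64.9))]);yk=np.array([-xk[1],xk[0]])
hinge=np.array([499.6,140])+323*xk
for n in("top","side"):
  a=cv2.imread(f"/tmp/{n}.png");d=np.load(n+"_d.npy");hsv=cv2.cvtColor(a,cv2.COLOR_BGR2HSV).astype(int)
  m=((hsv[...,0]<8)|(hsv[...,0]>172))&(hsv[...,1]>120)
  w=np.zeros(m.shape,bool)
  if n=="top": w[160:185,228:262]=1
  else: w[236:262,238:262]=1
  v,u=np.nonzero(m&w);P=pts(n,np.c_[u,v],d)*1000
  q=P[:,:2]-hinge;X=-(q@xk);Y=q@yk;Z=P[:,2]-97
  ok=(X>100)&(X<300)&(Z>0)&(Z<160)
  for r in np.c_[u,v,X,Y,Z,np.degrees(np.arctan2(Z,X))][ok]: print(n,r)
```

```text
amber hsv [ 16 190 121] [ 17 202 134] shelf [ 22  29 133]
263 [534.1 -35.7] [534.  -35.3] [37.2 37.6] 81.009033203125
top [ 235.   169.   174.4 -172.3   70.2   21.9]
top [ 236.   169.   176.8 -172.8   72.2   22.2]
top [ 237.   169.   179.2 -173.2   74.8   22.7]
top [ 238.   169.   181.8 -173.5   77.7   23.1]
top [ 236.   170.   176.5 -171.9   66.9   20.8]
top [ 237.   170.   180.  -171.4   73.9   22.3]
top [ 238.   170.   181.4 -172.7   71.9   21.6]
top [ 239.   170.   183.7 -173.2   73.7   21.9]
top [ 238.   171.   181.9 -171.1   69.9   21. ]
top [ 239.   171.   184.7 -171.3   73.8   21.8]
top [ 240.   171.   187.1 -171.7   76.2   22.2]
top [ 241.   171.   188.5 -172.9   74.4   21.5]
top [ 242.   171.   190.9 -173.4   76.3   21.8]
top [ 246.   171.   199.3 -176.    80.6   22. ]
top [ 247.   171.   201.2 -176.9   80.5   21.8]
top [ 248.   171.   203.7 -177.2   83.6   22.3]
top [ 249.   171.   204.3 -179.2   77.7   20.8]
top [ 240.   172.   186.1 -171.4   67.6   20. ]
top [ 241.   172.   188.8 -171.5   71.5   20.7]
top [ 242.   172.   192.1 -171.2   77.8   22. ]
top [ 243.   172.   19
[... 4711 characters left out ...]
  73.8   20.7]
side [ 248.   250.   195.8 -170.4   75.2   21. ]
side [ 249.   250.   199.6 -171.6   72.3   19.9]
side [ 245.   251.   188.6 -172.9   75.    21.7]
side [ 246.   251.   190.2 -171.2   75.    21.5]
side [ 247.   251.   192.7 -170.6   73.9   21. ]
side [ 248.   251.   193.8 -168.2   74.6   21.1]
side [ 244.   252.   182.3 -168.9   78.    23.2]
side [ 245.   252.   187.6 -172.    73.1   21.3]
side [ 246.   252.   188.7 -169.5   73.8   21.4]
side [ 244.   253.   185.3 -173.1   70.7   20.9]
side [ 245.   253.   186.4 -170.7   71.5   21. ]
side [ 243.   254.   181.4 -172.1   70.6   21.3]
side [ 241.   255.   176.  -173.1   70.2   21.7]
side [ 242.   255.   179.4 -173.7   67.8   20.7]
```

play_rows(increments=[[44,-12,16,-8.4],[88,-24,32,-16.8],[131,-37,48,-25.2],[174,-50,64,-33.6],[217,-62,80,-42]], gripper=0.6)

```text
time: 2.4
tool_pos: [0.4261, -0.3588, 0.1509]
eef_rot: [0.823, 0.567, 0.0, 0.0]
force: [-1.4, -0.6, -0.4]
grip_width: 0.0507
```

play_rows(increments=[[0,0,0,-8.4],[0,0,0,-16.8],[0,0,0,-25.2],[0,0,0,-33.6],[0,0,0,-42]])

```text
time: 2.9
tool_pos: [0.4251, -0.36, 0.1513]
eef_rot: [0.565, 0.825, -0.0, 0.0]
force: [0.1, -0.5, 0.3]
grip_width: 0.0511
```

play_rows(increments=[[0,0,0,-8.4],[0,0,0,-16.8],[0,0,0,-25.2],[0,0,0,-33.6],[0,0,0,-42]])

```text
time: 3.4
tool_pos: [0.4251, -0.3601, 0.1514]
eef_rot: [0.232, 0.973, -0.0, 0.0]
force: [0.3, 0.9, 0.8]
grip_width: 0.0512
```

play_rows(increments=[[0,0,0,-8],[0,0,0,-16],[0,0,0,-22],[0,0,0,-22]])

```text
time: 3.8
tool_pos: [0.4251, -0.3601, 0.1514]
eef_rot: [0.045, 0.999, -0.0, 0.0]
force: [0.4, 0.5, -0.1]
grip_width: 0.0514
```

```bash
cat > go.py <<'E'
import sys,numpy as np
from workcell import sense
def pose():
    s=sense();p=np.array(s["tool_pos"])*1000;x,y,z,w=s["eef_rot"]
    return p,np.degrees(np.arctan2(2*(x*y+w*z),1-2*(y*y+z*z))),s
def step(p,psi,x,y,z,t):
    "shift/turn in tool axes from pose (p,psi) to (x,y,z,t)"
    d=np.array([x,y,z])-p;c,s=np.cos(np.radians(psi)),np.sin(np.radians(psi))
    return np.round([d[0]*c+d[1]*s,d[0]*s-d[1]*c,-d[2],-((t-psi+180)%360-180)],1)
if __name__=="__main__":   # go.py x,y,z,psi ... : chained shifts
    p,psi,s=pose();print("t",round(s["time"],2),"at",p.round(1),round(psi,2),"F",np.round(s["force"],1),"w",round(s["grip_width"]*1000,1),"q",np.round(s["joint_pos"],2))
    for a in sys.argv[1:]:
        v=[float(k) for k in a.split(",")];print(v,step(p,psi,*v));p,psi=np.array(v[:3]),v[3]
E
python3 go.py 425,-360,60,175
```

```text
t 3.8 at [ 425.1 -360.1  151.4] 174.79 F [ 0.4  0.5 -0.1] w 51.4 q [-0.82  0.38 -0.13  1.06 -0.   -0.73]
[425.0, -360.0, 60.0, 175.0] [ 0.1  0.1 91.4 -0.2]
```

play_rows(increments=[[0,0,40,0],[0,0,80,0],[0,0,115,0],[0,0,132,0],[0,0,132,0]])

```text
time: 4.3
tool_pos: [0.423, -0.3579, 0.0164]
eef_rot: [0.046, 0.999, 0.002, -0.002]
force: [-1.3, 0.9, 0.2]
grip_width: 0.0512
```

play_rows(increments=[[0,0,2,0],[0,0,2,0]])

```text
time: 4.5
tool_pos: [0.426, -0.3611, 0.0187]
eef_rot: [0.046, 0.999, -0.001, 0.001]
force: [-0.6, -0.6, 0.3]
grip_width: 0.0513
```

play_rows(increments=[[0,0,2,0],[0,0,2,0]])

```text
time: 4.7
tool_pos: [0.4256, -0.3607, 0.0162]
eef_rot: [0.045, 0.999, -0.001, 0.001]
force: [1.1, 0.7, -0.6]
grip_width: 0.0514
```

play_rows(increments=[[0,0,2,0],[0,0,2,0]])

```text
time: 4.9
tool_pos: [0.4251, -0.3601, 0.0134]
eef_rot: [0.045, 0.999, -0.0, 0.0]
force: [0.2, 0.3, -0.5]
grip_width: 0.0515
```

```bash
python3 go.py
```

```text
t 4.9 at [ 425.1 -360.1   13.4] 174.8 F [ 0.2  0.3 -0.5] w 51.5 q [-0.82  0.5  -0.32  0.74 -0.   -0.73]
```

play_rows(increments=[[0,0,1,0],[0,0,1,0]])

```text
time: 5.1
tool_pos: [0.425, -0.36, 0.0122]
eef_rot: [0.045, 0.999, 0.0, -0.0]
force: [-0.1, 0.5, 0.0]
grip_width: 0.0514
```

play_rows(increments=[[0,0,1,0],[0,0,1,0]])

```text
time: 5.3
tool_pos: [0.4249, -0.36, 0.0112]
eef_rot: [0.045, 0.999, 0.0, -0.0]
force: [-0.5, 0.4, 0.3]
grip_width: 0.0514
```

play_rows(increments=[[0,0,1,0],[0,0,1,0]])

```text
time: 5.5
tool_pos: [0.425, -0.36, 0.0102]
eef_rot: [0.045, 0.999, 0.0, -0.0]
force: [-0.1, -0.1, 0.5]
grip_width: 0.0513
```

play_rows(increments=[[0,0,-2,0],[0,0,-2,0],[0,0,-2,0]], gripper=0.3)

```text
time: 5.8
tool_pos: [0.4251, -0.3602, 0.0124]
eef_rot: [0.045, 0.999, -0.0, 0.0]
force: [-0.4, -0.2, -0.6]
grip_width: 0.0377
```

play_rows(increments=[[0,0,0,0],[0,0,0,0]])

```text
time: 6.0
tool_pos: [0.425, -0.36, 0.0123]
eef_rot: [0.045, 0.999, -0.0, -0.0]
force: [0.5, 0.4, -0.0]
grip_width: 0.0377
```

```bash
python3 - <<'E'
from h import *
a,d=read_camera("side");cv2.imwrite("pics/grasp.png",cv2.resize(a[150:270,310:470],None,fx=5,fy=5,interpolation=3))
E
python3 go.py 425,-360,90,175 465.1,-97,90,172 465.1,-97,14,172
```

```text
t 6.05 at [ 425.  -360.    12.3] 174.8 F [0.1 0.3 0.1] w 38.0 q [-0.82  0.51 -0.33  0.74 -0.   -0.73]
[425.0, -360.0, 90.0, 175.0] [ -0.    0.  -77.7  -0.2]
[465.1, -97.0, 90.0, 172.0] [-17.  265.5  -0.    3. ]
[465.1, -97.0, 14.0, 172.0] [ 0.  0. 76. -0.]
```

View pics/grasp.png

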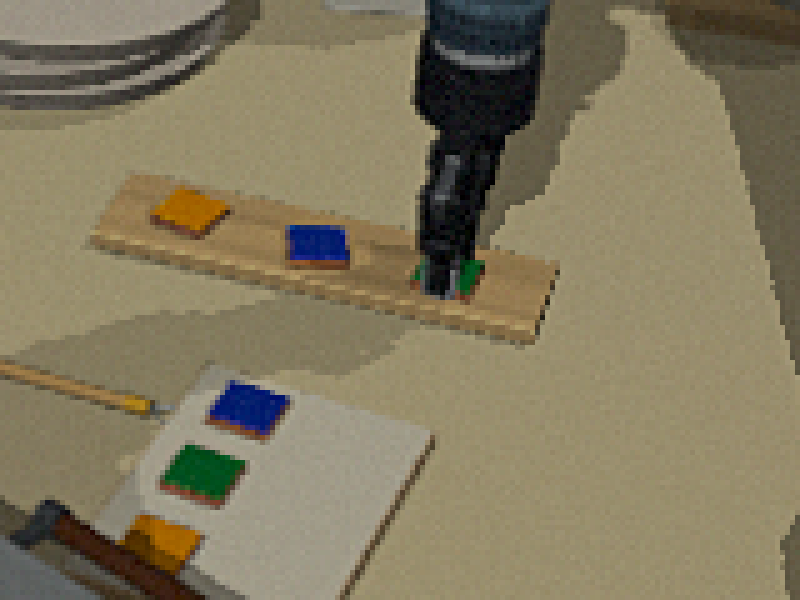

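The side crop shows the fingers on the green tile at (450,275), and the other tiles undisturbed.

play_rows(increments=[[0,0,-10,0],[0,0,-25,0],[0,0,-45,0],[0,0,-55,0],[0,0,-60,0]])

```text
time: 6.55
tool_pos: [0.4258, -0.3609, 0.0739]
eef_rot: [0.045, 0.999, -0.001, 0.001]
force: [0.3, -0.0, 0.5]
grip_width: 0.0378
```

play_rows(increments=[[-1,20,0,0],[-4,60,0,0],[-7,105,0,0],[-10,150,0,0],[-13,195,0,0]])

```text
time: 7.05
tool_pos: [0.4545, -0.1639, 0.0714]
eef_rot: [0.045, 0.999, 0.001, -0.001]
force: [0.2, -0.7, 0.0]
grip_width: 0.0383
```

play_rows(increments=[[-2,35,0,1],[-3,57,0,2],[-4,67,0,3],[-4,70.5,0,3],[-4,70.5,0,3]])

```text
time: 7.55
tool_pos: [0.4652, -0.0962, 0.0718]
eef_rot: [0.071, 0.998, 0.0, -0.001]
force: [0.3, -0.1, -0.7]
grip_width: 0.0378
```

play_rows(increments=[[0,0,0,0],[0,0,0,0],[0,0,0,0]])

```text
time: 7.85
tool_pos: [0.4659, -0.0978, 0.0722]
eef_rot: [0.072, 0.997, -0.0, -0.0]
force: [1.1, -0.2, -0.2]
grip_width: 0.0377
```

```bash
python3 go.py 465.1,-97,25,172 465.1,-97,12.5,172
```

```text
t 7.85 at [465.9 -97.8  72.2] 171.74 F [ 1.1 -0.2 -0.2] w 37.7 q [-0.34  0.3  -0.47  0.8  -0.   -0.2 ]
[465.1, -97.0, 25.0, 172.0] [ 0.9  0.7 47.2 -0.3]
[465.1, -97.0, 12.5, 172.0] [ 0.   0.  12.5 -0. ]
```

play_rows(increments=[[0.5,0.4,20,0],[0.5,0.4,38,0],[0.5,0.4,48,0],[0.5,0.4,52,0],[0.5,0.4,52,0]])

```text
time: 8.35
tool_pos: [0.4652, -0.0968, 0.02]
eef_rot: [0.072, 0.997, 0.0, -0.0]
force: [0.7, 0.0, -0.2]
grip_width: 0.038
```

play_rows(increments=[[0,0,2,0],[0,0,4,0],[0,0,5,0],[0,0,6,0],[0,0,6,0]])

```text
time: 8.85
tool_pos: [0.4656, -0.0967, 0.0143]
eef_rot: [0.071, 0.997, -0.0, 0.0]
force: [-0.2, 1.0, -0.0]
grip_width: 0.038
```

play_rows(increments=[[0,0,0.5,0],[0,0,1,0],[0,0,1,0]])

```text
time: 9.15
tool_pos: [0.4655, -0.0967, 0.0133]
eef_rot: [0.071, 0.997, -0.0, -0.0]
force: [0.1, 0.3, 0.0]
grip_width: 0.038
```

```bash
python3 go.py 465.1,-97,12,172
```

```text
t 9.15 at [465.5 -96.7  13.3] 171.8 F [0.1 0.3 0. ] w 38.0 q [-0.34  0.37 -0.55  0.65 -0.   -0.2 ]
[465.1, -97.0, 12.0, 172.0] [ 0.4 -0.3  1.3 -0.2]
```

play_rows(increments=[[0.3,-0.2,0.5,0],[0.3,-0.2,0.8,0],[0.3,-0.2,0.8,0]])

```text
time: 9.45
tool_pos: [0.4652, -0.0969, 0.0124]
eef_rot: [0.071, 0.997, -0.0, -0.0]
force: [-0.5, 0.4, -0.4]
grip_width: 0.0377
```

play_rows(increments=[[0,0,0.4,0],[0,0,0.4,0]])

```text
time: 9.65
tool_pos: [0.4653, -0.0969, 0.0122]
eef_rot: [0.072, 0.997, -0.0, 0.0]
force: [-0.6, -0.6, 0.2]
grip_width: 0.0378
```

play_rows(increments=[[0,0,0,0],[0,0,0,0],[0,0,0,0],[0,0,0,0]], gripper=0.6)

```text
time: 10.05
tool_pos: [0.4652, -0.0969, 0.0121]
eef_rot: [0.071, 0.997, -0.0, -0.0]
force: [0.8, 0.1, -0.1]
grip_width: 0.0513
```

play_rows(increments=[[0,0,-8,0],[0,0,-30,0],[0,0,-60,0],[0,0,-60,0]])

```text
time: 10.45
tool_pos: [0.4683, -0.0979, 0.076]
eef_rot: [0.071, 0.997, -0.001, 0.003]
force: [1.3, -0.5, 0.5]
grip_width: 0.0512
```

```bash
python3 go.py 513.1,-363.3,72,197 513.1,-363.3,12.3,197
```

```text
t 10.45 at [468.3 -97.9  76. ] 171.81 F [ 1.3 -0.5  0.5] w 51.2 q [-0.34  0.29 -0.47  0.8  -0.   -0.2 ]
[513.1, -363.3, 72.0, 197.0] [ -82.1 -256.3    4.   -25.2]
[513.1, -363.3, 12.3, 197.0] [-0.   0.  59.7 -0. ]
```

play_rows(increments=[[-8,-25,0,0],[-23,-68,0,0],[-38,-113,0,0],[-53,-158,0,0],[-66,-200,0,0]])

```text
time: 10.95
tool_pos: [0.5022, -0.3063, 0.0719]
eef_rot: [0.072, 0.997, -0.0, 0.0]
force: [1.0, 0.1, -0.1]
grip_width: 0.0512
```

play_rows(increments=[[-12,-35,0,-8],[-17,-51,0,-16],[-19.4,-56.9,0,-22],[-19.4,-56.9,0,-25.2],[-19.4,-56.9,0,-25.2]])

```text
time: 11.45
tool_pos: [0.5128, -0.3635, 0.0715]
eef_rot: [-0.147, 0.989, 0.0, -0.0]
force: [0.9, 0.9, 0.2]
grip_width: 0.0513
```

play_rows(increments=[[0,0,15,0],[0,0,30,0],[0,0,30,0]])

```text
time: 11.75
tool_pos: [0.5115, -0.3616, 0.0398]
eef_rot: [-0.147, 0.989, 0.002, -0.002]
force: [-1.6, 0.3, -0.3]
grip_width: 0.0512
```

```bash
python3 go.py 513.1,-363.3,12.3,197
python3 - <<'E'
from h import *
np.set_printoptions(precision=2,suppress=True)
for n,b in dict(top=(320,255,430,320),side=(320,215,410,290)).items():
  a,d=read_camera(n);cv2.imwrite(f"pics/{n}1.png",a);hsv=cv2.cvtColor(a,cv2.COLOR_BGR2HSV).astype(int);H,S=hsv[...,0],hsv[...,1]
  w=np.zeros(H.shape,bool);w[b[1]:b[3],b[0]:b[2]]=1
  m=(H>=45)&(H<=95)&(S>90)&w
  k,lab,st,ce=cv2.connectedComponentsWithStats(m.astype(np.uint8),connectivity=4);R=[]
  for i in range(1,k):
    if st[i,4]>50:
      mean,c,s,t=square(n,lab==i,.02);print(n,st[i,4],mean,np.array(c),np.array(s),round(t,1));R.append(mean)
  ux=np.array([.990,-.139]);uy=np.array([.139,.990])
  if len(R)==2: v=R[0]-R[1];print("along x,y",v@ux,v@uy)
E
```

```text
t 11.75 at [ 511.5 -361.6   39.8] -163.04 F [-1.6  0.3 -0.3] w 51.2 q [-0.72  0.6  -0.08  0.9  -0.   -1.01]
[513.1, -363.3, 12.3, 197.0] [-1.1 -2.1 27.5 -0. ]
top 238 [ 525.75 -105.75] [ 525.83 -105.52] [35.77 34.73] 82.4
top 245 [466.03 -96.69] [466.16 -96.7 ] [35.13 35.05] 80.2
along x,y 60.38323434316028 -0.673069061767381
side 107 [ 524.22 -105.14] [ 524.41 -105.35] [38.16 36.06] 80.6
side 110 [464.06 -96.26] [464.05 -96.49] [37.65 35.61] 80.6
along x,y 60.800445087927244 -0.4265878759619687
```

play_rows(increments=[[0,0,12,0],[0,0,20,0],[0,0,26,0],[0,0,29.3,0],[0,0,29.3,0]])

```text
time: 12.35
tool_pos: [0.5127, -0.363, 0.0121]
eef_rot: [-0.148, 0.989, 0.0, -0.0]
force: [0.4, -0.1, 0.4]
grip_width: 0.0511
```

play_rows(increments=[[0,0,0,0],[0,0,0,0],[0,0,0,0],[0,0,0,0]], gripper=0.3)

```text
time: 12.75
tool_pos: [0.5135, -0.3637, 0.0133]
eef_rot: [-0.148, 0.989, -0.0, 0.0]
force: [0.1, 0.1, 1.4]
grip_width: 0.038
```

```bash
python3 go.py  513.1,-363.3,72,197 454.8,-166.3,72,172
```

```text
t 12.75 at [ 513.5 -363.7   13.3] -163.0 F [0.1 0.1 1.4] w 38.0 q [-0.72  0.62 -0.11  0.84 -0.   -1.01]
[513.1, -363.3, 72.0, 197.0] [  0.3   0.5 -58.7   0. ]
[454.8, -166.3, 72.0, 172.0] [ -1.8 205.4  -0.   25. ]
```

play_rows(increments=[[0,0,-10,0],[0,0,-25,0],[0,0,-45,0],[0,0,-55,0],[0,0,-59,0]])

```text
time: 13.25
tool_pos: [0.514, -0.3641, 0.0736]
eef_rot: [-0.148, 0.989, -0.001, 0.001]
force: [-0.6, -0.2, 0.1]
grip_width: 0.0374
```

play_rows(increments=[[0,15,0,0],[0,45,0,0],[0,85,0,0],[-1,125,0,0],[-1,155,0,0]])

```text
time: 13.75
tool_pos: [0.467, -0.2123, 0.071]
eef_rot: [-0.148, 0.989, 0.001, -0.001]
force: [0.6, 0.1, 0.3]
grip_width: 0.0378
```

play_rows(increments=[[0,25,0,8],[-0.5,40,0,16],[-0.8,48,0,22],[-0.8,50.4,0,25],[-0.8,50.4,0,25]])

```text
time: 14.25
tool_pos: [0.4541, -0.1656, 0.0714]
eef_rot: [0.069, 0.998, 0.0, -0.001]
force: [0.2, 0.3, -0.3]
grip_width: 0.0375
```

play_rows(increments=[[0,0,0,0],[0,0,15,0],[0,0,30,0],[0,0,40,0],[0,0,42,0]])

```text
time: 14.75
tool_pos: [0.4538, -0.1661, 0.0286]
eef_rot: [0.07, 0.998, 0.0, -0.001]
force: [-0.3, 0.4, -0.3]
grip_width: 0.0376
```

play_rows(increments=[[0,0,0,0],[0,0,0,0],[0,0,0,0]])

```text
time: 15.05
tool_pos: [0.4554, -0.1667, 0.0305]
eef_rot: [0.07, 0.998, -0.0, 0.001]
force: [-0.5, -0.0, 0.1]
grip_width: 0.0374
```

```bash
python3 go.py 454.8,-166.3,13,172
```

```text
t 15.05 at [ 455.4 -166.7   30.5] 172.01 F [-0.5 -0.   0.1] w 37.4 q [-0.48  0.36 -0.51  0.7  -0.   -0.34]
[454.8, -166.3, 13.0, 172.0] [ 0.7  0.4 17.5  0. ]
```

play_rows(increments=[[0.2,0.2,6,0],[0.2,0.2,11,0],[0.2,0.2,14,0],[0.2,0.2,15,0],[0.2,0.2,15,0]])

```text
time: 15.55
tool_pos: [0.4543, -0.166, 0.0145]
eef_rot: [0.07, 0.998, 0.0, -0.0]
force: [0.4, 0.9, -0.4]
grip_width: 0.0376
```

play_rows(increments=[[0,0,0.5,0],[0,0,1,0],[0,0,1,0]])

```text
time: 15.85
tool_pos: [0.4547, -0.1662, 0.0139]
eef_rot: [0.07, 0.998, -0.0, 0.0]
force: [-0.1, 0.1, 0.1]
grip_width: 0.0377
```

play_rows(increments=[[0,0,0.5,0],[0,0,1,0],[0,0,1,0]])

```text
time: 16.15
tool_pos: [0.4548, -0.1662, 0.0133]
eef_rot: [0.07, 0.998, -0.0, 0.0]
force: [-1.6, 0.8, 4.4]
grip_width: 0.0381
```

```bash
python3 go.py 454.8,-166.3,13,172
```

```text
t 16.15 at [ 454.8 -166.2   13.3] 172.01 F [-1.6  0.8  4.4] w 38.1 q [-0.48  0.39 -0.53  0.66 -0.   -0.34]
[454.8, -166.3, 13.0, 172.0] [-0.  -0.1  0.3  0. ]
```

play_rows(increments=[[0,0,0,0],[0,0,0,0],[0,0,0,0],[0,0,0,0]], gripper=0.6)

```text
time: 16.55
tool_pos: [0.4546, -0.1662, 0.0127]
eef_rot: [0.07, 0.998, 0.0, -0.0]
force: [0.5, -0.3, 0.0]
grip_width: 0.0513
```

play_rows(increments=[[0,0,-8,0],[0,0,-30,0],[0,0,-50,0],[0,0,-59,0],[0,0,-59,0]])

```text
time: 17.05
tool_pos: [0.456, -0.1669, 0.0733]
eef_rot: [0.07, 0.998, -0.001, 0.002]
force: [-0.0, 0.1, 0.2]
grip_width: 0.0516
```

play_rows(increments=[[-14,-15,0,0],[-44,-46,0,0],[-76,-80,0,0],[-106,-112,0,0],[-136,-144,0,0]])

```text
time: 17.55
tool_pos: [0.5695, -0.3287, 0.0704]
eef_rot: [0.07, 0.998, 0.0, -0.001]
force: [1.3, 0.7, -0.0]
grip_width: 0.0513
```

play_rows(increments=[[-24,-25,0,3],[-35,-36,0,6],[-39.6,-41.6,0,7],[-39.6,-41.6,0,7]])

```text
time: 17.95
tool_pos: [0.6023, -0.3745, 0.0704]
eef_rot: [0.13, 0.991, 0.0, -0.001]
force: [-1.3, 0.0, -0.3]
grip_width: 0.0514
```

play_rows(increments=[[0,0,15,0],[0,0,30,0],[0,0,40,0],[0,0,40,0],[0,0,40,0]])

```text
time: 18.45
tool_pos: [0.6023, -0.3737, 0.0319]
eef_rot: [0.13, 0.991, 0.0, -0.0]
force: [0.2, -0.3, 0.4]
grip_width: 0.0513
```

```bash
python3 go.py 602.9,-374.5,12.5,165
```

```text
t 18.45 at [ 602.3 -373.7   31.9] 165.04 F [ 0.2 -0.3  0.4] w 51.3 q [-0.64  0.76  0.2   1.02  0.   -0.38]
[602.9, -374.5, 12.5, 165.0] [-0.7 -0.6 19.4  0. ]
```

play_rows(increments=[[-0.4,-0.2,7,0],[-0.4,-0.2,13,0],[-0.4,-0.2,17,0],[-0.4,-0.2,19.3,0],[-0.4,-0.2,19.3,0]])

```text
time: 18.95
tool_pos: [0.6027, -0.3745, 0.0119]
eef_rot: [0.13, 0.991, 0.0, -0.0]
force: [-1.0, 0.1, 0.8]
grip_width: 0.0515
```

play_rows(increments=[[0,0,0,0],[0,0,0,0],[0,0,0,0],[0,0,0,0]], gripper=0.3)

```text
time: 19.35
tool_pos: [0.6034, -0.375, 0.013]
eef_rot: [0.131, 0.991, -0.0, 0.0]
force: [-0.3, 0.1, 1.6]
grip_width: 0.0379
```

```bash
python3 go.py  602.9,-374.5,72,165 474.2,-27.3,72,172
```

```text
t 19.35 at [ 603.4 -375.    13. ] 165.0 F [-0.3  0.1  1.6] w 37.9 q [-0.65  0.77  0.18  0.98 -0.   -0.38]
[602.9, -374.5, 72.0, 165.0] [  0.6   0.3 -59.    0. ]
[474.2, -27.3, 72.0, 172.0] [214.2 302.1  -0.   -7. ]
```

play_rows(increments=[[0,0,-10,0],[0,0,-25,0],[0,0,-45,0],[0,0,-55,0],[0,0,-59,0]])

```text
time: 19.85
tool_pos: [0.6039, -0.3754, 0.0734]
eef_rot: [0.131, 0.991, -0.001, 0.001]
force: [-0.1, -0.6, -0.3]
grip_width: 0.038
```

play_rows(increments=[[8,12,0,0],[31,44,0,0],[57,80,0,0],[83,117,0,0],[110,155,0,0]])

```text
time: 20.35
tool_pos: [0.5357, -0.1949, 0.0709]
eef_rot: [0.131, 0.991, 0.0, -0.0]
force: [0.6, 0.3, -0.9]
grip_width: 0.0378
```

play_rows(increments=[[27,38,0,0],[54,76,0,-2],[79,112,0,-4],[95,134,0,-6],[104.2,147.1,0,-7]])

```text
time: 20.85
tool_pos: [0.4723, -0.0254, 0.071]
eef_rot: [0.068, 0.998, 0.0, -0.001]
force: [-0.2, 0.6, -1.4]
grip_width: 0.0378
```

play_rows(increments=[[0,0,0,0],[0,0,15,0],[0,0,30,0],[0,0,40,0],[0,0,42,0]])

```text
time: 21.35
tool_pos: [0.4739, -0.0283, 0.0283]
eef_rot: [0.071, 0.998, -0.0, -0.001]
force: [0.4, 0.4, 0.2]
grip_width: 0.0376
```

play_rows(increments=[[0,0,0,0],[0,0,0,0],[0,0,0,0]])

```text
time: 21.65
tool_pos: [0.475, -0.0278, 0.0301]
eef_rot: [0.07, 0.998, -0.0, 0.001]
force: [0.3, -0.6, -0.7]
grip_width: 0.038
```

```bash
python3 go.py 474.2,-27.3,13,172
```

```text
t 21.65 at [475.  -27.8  30.1] 171.99 F [ 0.3 -0.6 -0.7] w 38.0 q [-0.19  0.35 -0.53  0.69 -0.   -0.05]
[474.2, -27.3, 13.0, 172.0] [ 0.9  0.3 17.1 -0. ]
```

play_rows(increments=[[0.4,0.2,6,0],[0.4,0.2,11,0],[0.4,0.2,14,0],[0.4,0.2,15,0],[0.4,0.2,15,0]])

```text
time: 22.15
tool_pos: [0.4737, -0.0271, 0.0142]
eef_rot: [0.07, 0.998, -0.0, -0.0]
force: [-0.2, 0.4, 0.0]
grip_width: 0.0376
```

play_rows(increments=[[0,0,0.5,0],[0,0,1,0],[0,0,1,0]])

```text
time: 22.45
tool_pos: [0.474, -0.0272, 0.0135]
eef_rot: [0.07, 0.998, -0.0, 0.0]
force: [0.4, 0.1, -0.1]
grip_width: 0.0377
```

play_rows(increments=[[0,0,0.4,0],[0,0,0.7,0],[0,0,0.7,0]])

```text
time: 22.75
tool_pos: [0.474, -0.0272, 0.0129]
eef_rot: [0.07, 0.998, -0.0, 0.0]
force: [-0.2, -0.5, 0.3]
grip_width: 0.0377
```

```bash
python3 go.py 474.2,-27.3,13,172
```

```text
t 22.75 at [474.  -27.2  12.9] 172.0 F [-0.2 -0.5  0.3] w 37.7 q [-0.19  0.37 -0.55  0.65 -0.   -0.05]
[474.2, -27.3, 13.0, 172.0] [-0.2 -0.  -0.1  0. ]
```

play_rows(increments=[[0,0,0.5,0],[0,0,0.5,0]])

```text
time: 22.95
tool_pos: [0.474, -0.0272, 0.0129]
eef_rot: [0.07, 0.998, -0.0, 0.0]
force: [-1.7, 1.4, 6.9]
grip_width: 0.038
```

play_rows(increments=[[0,0,0.3,0],[0,0,0.3,0]])

```text
time: 23.15
tool_pos: [0.474, -0.0272, 0.0129]
eef_rot: [0.07, 0.998, -0.0, 0.0]
force: [-3.0, 0.2, 8.3]
grip_width: 0.0378
```

play_rows(increments=[[0,0,0,0],[0,0,0,0],[0,0,0,0],[0,0,0,0]], gripper=0.6)

```text
time: 23.55
tool_pos: [0.4738, -0.0272, 0.0118]
eef_rot: [0.07, 0.998, -0.0, -0.0]
force: [-0.8, -0.2, 0.3]
grip_width: 0.0511
```

play_rows(increments=[[0,0,-8,0],[0,0,-30,0],[0,0,-70,0],[0,0,-110,0],[0,0,-150,0]])

```text
time: 24.05
tool_pos: [0.4735, -0.0271, 0.164]
eef_rot: [0.07, 0.998, -0.0, -0.0]
force: [0.9, 0.6, 0.4]
grip_width: 0.0511
```

play_rows(increments=[[0,0,-40,0],[0,0,-65,0],[0,0,-70,0]])

```text
time: 24.35
tool_pos: [0.476, -0.0276, 0.236]
eef_rot: [0.07, 0.998, -0.0, 0.004]
force: [0.3, -0.2, -0.2]
grip_width: 0.0515
```

```bash
python3 go.py
python3 - <<'E'
from h import *
np.set_printoptions(precision=2,suppress=True)
ux=np.array([.990,-.139]);uy=np.array([.139,.990])
for n,b in dict(top=(320,250,430,320),side=(320,215,410,290)).items():
  a,d=read_camera(n);cv2.imwrite(f"/tmp/{n}2.png",a);hsv=cv2.cvtColor(a,cv2.COLOR_BGR2HSV).astype(int);H,S=hsv[...,0],hsv[...,1]
  if n=="top": cv2.imwrite("pics/rows.png",cv2.resize(a[180:330,220:440],None,fx=3.5,fy=3.5,interpolation=3))
  w=np.zeros(H.shape,bool);w[b[1]:b[3],b[0]:b[2]]=1
  for l,r in dict(blue=(105,130,120),green=(45,95,90),amber=(10,24,140)).items():
    m=(H>=r[0])&(H<=r[1])&(S>r[2])&w
    k,lab,st,ce=cv2.connectedComponentsWithStats(m.astype(np.uint8),connectivity=4);R=[]
    for i in range(1,k):
      if st[i,4]>60:
        mean,c,s,t=square(n,lab==i,.02);print(n,l,st[i,4],mean,np.array(s),round(t,1));R.append(mean)
    if len(R)==2: v=R[0]-R[1];print("   along x,y",v@ux,v@uy)
E
```

```text
t 24.35 at [476.  -27.6 236. ] 172.0 F [ 0.3 -0.2 -0.2] w 51.5 q [-0.19  0.17 -0.19  1.21 -0.   -0.05]
top blue 97 [ 452.8  -176.46] [14.32 35.21] 81.2
side blue 97 [ 513.2  -174.31] [37.82 37.22] 79.6
side blue 96 [ 453.23 -166.04] [37.46 35.13] 80.2
   along x,y 60.514412159649 0.14578545323332975
side green 107 [ 524.22 -105.14] [38.16 36.06] 80.6
side green 110 [464.06 -96.26] [37.65 35.61] 80.6
   along x,y 60.800445087927244 -0.4265878759619687
side amber 264 [530.72 -19.02] [ 58.53 123.14] 62.4
side amber 141 [472.2  -25.37] [43.59 39.15] 81.0
   along x,y 57.060064090638285 14.413346346495148
```

View pics/rows.png

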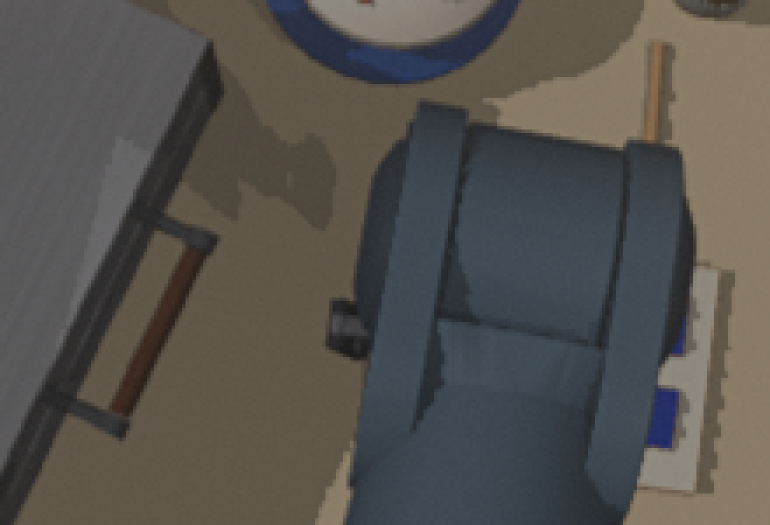

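Only the two blue tiles show at (670,330) and (660,415); the arm hides the other tiles. I'll recheck the rows from the handle pose.

play_rows(increments=[[0,15,0,0],[-1,50,0,0],[-2,95,0,0],[-2.5,130,0,0],[-2.8,155,0,0]], gripper=0.5)

```text
time: 24.95
tool_pos: [0.497, 0.1278, 0.2297]
eef_rot: [0.069, 0.998, -0.0, -0.002]
force: [0.6, -0.1, 0.2]
grip_width: 0.0425
```

play_rows(increments=[[0,10,0,6],[0,13.5,0,13],[0,13.5,0,17.1],[0,13.5,0,17.1],[0,13.5,0,17.1]])

```text
time: 25.45
tool_pos: [0.4992, 0.1391, 0.2305]
eef_rot: [0.217, 0.976, -0.001, -0.001]
force: [0.3, 0.2, -1.1]
grip_width: 0.0424
```

play_rows(increments=[[0,0,0,0],[0,0,0,0]])

```text
time: 25.65
tool_pos: [0.5, 0.1391, 0.2316]
eef_rot: [0.217, 0.976, -0.0, -0.0]
force: [-0.1, 0.3, -0.6]
grip_width: 0.0427
```

```bash
python3 go.py 500,139.3,130,154.9
cat > rows.py <<'E'
from h import *
np.set_printoptions(precision=2,suppress=True)
ux=np.array([.990,-.139]);uy=np.array([.139,.990])
n="top";b=(320,250,430,320);a,d=read_camera(n);np.save("/tmp/d.npy",d);cv2.imwrite("/tmp/top3.png",a)
hsv=cv2.cvtColor(a,cv2.COLOR_BGR2HSV).astype(int);H,S=hsv[...,0],hsv[...,1]
w=np.zeros(H.shape,bool);w[b[1]:b[3],b[0]:b[2]]=1
for l,r in dict(blue=(105,130,120),green=(45,95,90),amber=(10,24,140)).items():
    m=(H>=r[0])&(H<=r[1])&(S>r[2])&w
    k,lab,st,ce=cv2.connectedComponentsWithStats(m.astype(np.uint8),connectivity=4);R=[]
    for i in range(1,k):
      if st[i,4]>60:
        mean,c,s,t=square(n,lab==i,.02);print(n,l,st[i,4],mean,np.array(s),round(t,1));R.append(mean)
    if len(R)==2: v=R[0]-R[1];print("   along x,y",v@ux,v@uy)
for t in trace(n,"kiln_shelf")[:1]: m,c,s,t=square(n,t["pixels"],.012);print("shelf",c,s,t)
cv2.imwrite("pics/rows_%d.png"%(sense()["time"]*10),cv2.resize(a[110:350,180:440],None,fx=2.4,fy=2.4,interpolation=3))
E
python3 rows.py;ls pics
```

```text
t 25.65 at [500.  139.1 231.6] 154.92 F [-0.1  0.3 -0.6] w 42.7 q [ 0.15  0.26 -0.08  1.23 -0.    0.59]
[500.0, 139.3, 130.0, 154.9] [1.000e-01 2.000e-01 1.016e+02 0.000e+00]
top blue 152 [ 521.4  -175.55] [34.33 23.03] 88.3
top blue 174 [ 450.19 -165.  ] [35.29 25.32] 80.1
   along x,y 71.95484703077406 -0.5410311200147798
top green 191 [ 529.09 -104.04] [35.54 35.01] 82.6
top green 240 [465.89 -95.97] [35.31 35.42] 80.1
   along x,y 63.68391423065746 0.7947771690154098
top amber 271 [534.14 -35.1 ] [37.17 37.9 ] 81.0
top amber 283 [475.04 -26.71] [38.46 37.77] 81.0
   along x,y 59.680428182371955 -0.09323734442681132
shelf (494.16351318359375, -99.49237823486328) (220.46144104003906, 150.3301544189453) 81.6836929321289
crop1.png
grasp.png
rows.png
rows_257.png
side0.png
side1.png
top0.png
top1.png
```

Rows check out: offsets along the shelf are 60.4, 60.5 and 59.7 mm, with under 0.7 mm misalignment, and the shelf hasn't moved. Next is the handle.

play_rows(increments=[[0,0,15,0],[0,0,40,0],[0,0,65,0],[0,0,83,0],[0,0,91,0]])

```text
time: 26.25
tool_pos: [0.4989, 0.139, 0.1392]
eef_rot: [0.217, 0.976, -0.001, -0.001]
force: [-0.3, 0.0, 0.1]
grip_width: 0.0428
```

play_rows(increments=[[0,0,7,0],[0,0,10,0],[0,0,11,0],[0,0,11,0]])

```text
time: 26.65
tool_pos: [0.5007, 0.1393, 0.1306]
eef_rot: [0.217, 0.976, 0.0, 0.001]
force: [0.7, -0.2, -0.3]
grip_width: 0.0429
```

```bash
python3 go.py 500,139.3,130,154.9
```

```text
t 26.65 at [500.7 139.3 130.6] 154.9 F [ 0.7 -0.2 -0.3] w 42.9 q [ 0.15  0.32 -0.27  0.98 -0.    0.59]
[500.0, 139.3, 130.0, 154.9] [ 0.6 -0.3  0.6  0. ]
```

play_rows(increments=[[0,0,0,0],[0,0,0,0],[0,0,0,0],[0,0,0,0],[0,0,0,0]], gripper=0.0)

```text
time: 27.15
tool_pos: [0.5003, 0.1386, 0.1306]
eef_rot: [0.218, 0.976, -0.001, 0.0]
force: [-2.4, -3.1, 5.2]
grip_width: 0.0117
```

play_rows(increments=[[0,0,0,0],[0,0,0,0]])

```text
time: 27.35
tool_pos: [0.5003, 0.1386, 0.1306]
eef_rot: [0.217, 0.976, -0.001, 0.0]
force: [-1.9, -4.9, 5.1]
grip_width: 0.0119
```

```bash
python3 go.py 500,139.3,130,154.9
```

```text
t 27.35 at [500.3 138.6 130.6] 154.88 F [-1.9 -4.9  5.1] w 11.9 q [ 0.15  0.32 -0.27  0.98 -0.    0.59]
[500.0, 139.3, 130.0, 154.9] [ 0.5  0.5  0.6 -0. ]
```

play_rows(increments=[[0,1.7,-9.7,0],[0,4.4,-22.5,0],[0,7.7,-35.1,0],[0,11.4,-47.7,0],[0,15.6,-60.1,0]])

```text
time: 27.85
tool_pos: [0.5068, 0.1526, 0.1904]
eef_rot: [0.218, 0.976, -0.001, 0.0]
force: [1.4, -3.6, -3.8]
grip_width: 0.0123
```

```bash
python3 go.py
```

```text
t 27.85 at [506.8 152.6 190.4] 154.86 F [ 1.4 -3.6 -3.8] w 12.3 q [ 0.17  0.3  -0.14  1.14 -0.    0.61]
```

play_rows(increments=[[0,4.8,-12.2,0],[0,10,-24.2,0],[0,14.2,-33,0],[0,17.2,-38.9,0],[0,20.2,-44.6,0]])

```text
time: 28.35
tool_pos: [0.5154, 0.1708, 0.235]
eef_rot: [0.218, 0.976, -0.001, 0.0]
force: [1.5, -6.3, -1.6]
grip_width: 0.0119
```

play_rows(increments=[[0,0,0,0],[0,0,0,0],[0,0,0,0]])

```text
time: 28.65
tool_pos: [0.5153, 0.1707, 0.2347]
eef_rot: [0.218, 0.976, -0.001, 0.0]
force: [0.8, -5.3, -1.9]
grip_width: 0.012
```

```bash
python3 go.py; python3 rows.py
python3 - <<'E'
from h import *
np.set_printoptions(precision=3,suppress=True)
t=np.radians(64.9);xk=np.array([np.cos(t),np.sin(t)]);yk=np.array([-xk[1],xk[0]]);hinge=np.array([500,139.3])+323*xk
for n in("top","side"):
  a,d=read_camera(n);v,u=np.nonzero(d>0);P=pts(n,np.c_[u,v],d)*1000
  q=P[:,:2]-hinge;X=-(q@xk);Y=q@yk;Z=P[:,2]-97
  k=(X>40)&(X<260)&(abs(Y)<140)&(Z>60)&(Z<200)
  A=np.c_[X[k],np.ones(k.sum())];w=np.ones(k.sum(),bool)
  for _ in range(5): s,_,_,_=np.linalg.lstsq(A[w],Z[k][w],rcond=None);w=abs(A@s-Z[k])<5
  print(n,"lid angle",np.arctan(s[0]),"offset normal",s[1]*np.cos(np.arctan(s[0])),w.sum(),k.sum())
  if n=="side": cv2.imwrite("pics/side_end.png",cv2.resize(a[180:320,190:400],None,fx=3.5,fy=3.5,interpolation=3))
E
ls pics
```

```text
t 28.65 at [515.3 170.7 234.7] 154.87 F [ 0.8 -5.3 -1.9] w 12.0 q [ 0.2   0.31 -0.01  1.26 -0.    0.64]
top blue 239 [ 454.76 -166.1 ] [35.29 34.29] 80.1
top green 245 [465.62 -96.65] [35.74 35.72] 79.5
top amber 274 [533.93 -34.75] [37.79 38.11] 80.1
top amber 276 [475.15 -26.98] [37.77 37.4 ] 80.9
   along x,y 59.277627693847364 0.47544652765464035
shelf (494.29351806640625, -100.04641723632812) (223.71707153320312, 152.31861877441406) 81.56674194335938
top lid angle 0.33672009599159564 offset normal 76.5032140186231 5362 5817
side lid angle 0.3381893269232507 offset normal 73.93259239557312 11595 11810
crop1.png
grasp.png
rows.png
rows_257.png
rows_287.png
side0.png
side1.png
side_end.png
top0.png
top1.png
```

View pics/side_end.png

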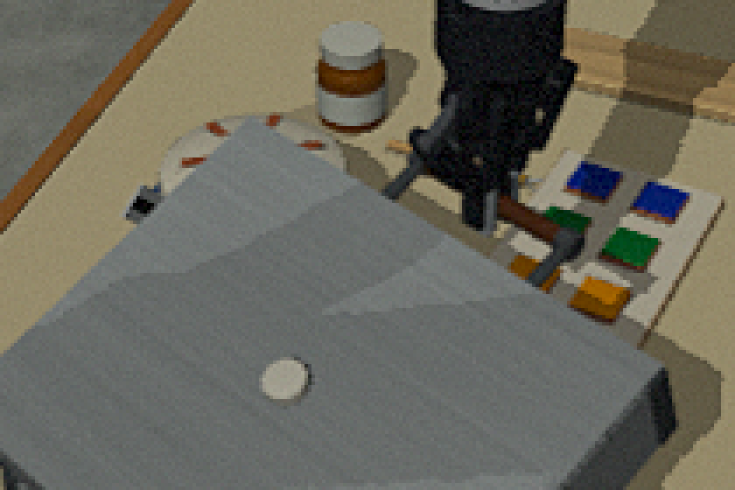

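View pics/rows_287.png

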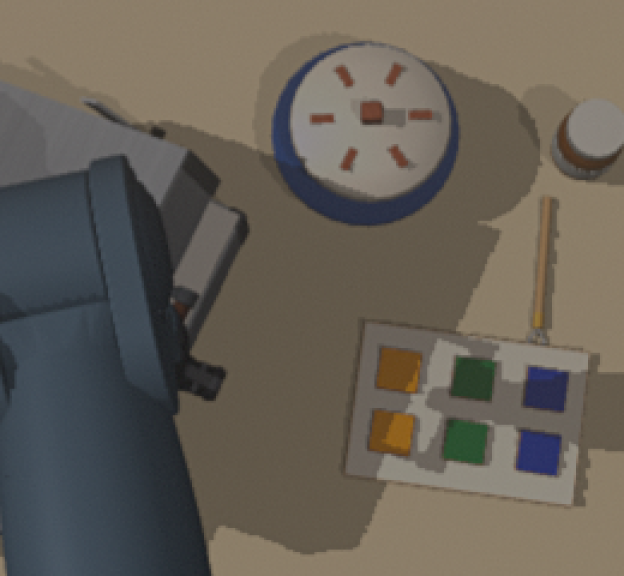

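```bash
python3 -c "
from workcell import *
s=sense();print(s['time'],s['force'],s['grip_width']);print(close_job())"
```

```text
28.85 [ 0.88959424 -4.84416718 -1.03529699] 0.012228321591332135
the job is handed in; nothing more can be done
None
```

The three tiles are laid as a second row with the kiln shut. The lid is now open at the red clip, still held by its handle, and I have handed the job in at 28.9 s of the 69 s allowed.

**Tiles:** Each loose tile was lowered gently onto the shelf in front of the tile of its colour. The rows measure 59–61 mm apart between centres, so the gap is about 20 mm. Misalignment is under 1 mm, and nothing overhangs. One top-camera reading showed more for blue and green (72 and 64 mm), but the arm was covering those tiles then. I dropped it because the unobstructed views agreed.

**Lid:** The clip should be met at about 0.34 rad, and the lid stands at 0.337–0.338 rad. That comes from both cameras' depth and from how far the handle rose. The grip on the handle is steady (12 mm opening, about 5 N on the wrist).

**Not confirmed by eye:** The raised lid hides the pin and most of the clip from both cameras. The match therefore rests on where the clip measured while the lid was shut, good to about ±0.015 rad (3 mm along the slot).

**Left alone:** The shelf had not moved when measured again. In the last pictures the dish, jar, loop tool and first row look where they were. The clip could not be checked, but I did not touch it.

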